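# Sort tins, crucible and stoppers into their trays

### The job

Each of the three trays already holds one thing of its kind: a lidded metal tin, a porcelain crucible or a rubber stopper. Sort the four loose things on the table in front of the trays: stand each one upright in an empty bay of the tray that holds its own kind (both stoppers, large and small, belong in the stopper tray), one thing to a bay. Leave the things that are already in the trays where they stand.

Things in the scene. Friction and masses are not known exactly. Their poses are not given: they have to be found in the camera images.
- tin_tray: Low dark steel tray for moisture tins, fixed, 153 x 82 x 12 mm plus a 9 mm grip lip at each end. 2 bays in a row along y, each clear 72 (y) x 76 mm (x), centred at x = 0, y = +37.5 and -37.5 mm. Walls and floor 3 mm thick. Origin: centre of the underside, on the table; z up, x away from the robot within 0.25 rad. tin_there is in the +37.5 bay; the -37.5 bay is empty.
- crucible_tray: Low dark steel tray for crucibles, fixed, 133 x 82 x 12 mm plus a 9 mm grip lip at each end. 2 bays in a row along y, each clear 62 (y) x 76 mm (x), centred at x = 0, y = +32.5 and -32.5 mm. Walls and floor 3 mm thick. Origin: centre of the underside, on the table; z up, x away from the robot within 0.25 rad. crucible_there is in the -32.5 bay; the +32.5 bay is empty.
- stopper_tray: Low dark steel tray for rubber stoppers, fixed, 162 x 82 x 12 mm plus a 9 mm grip lip at each end. 3 bays in a row along y, each clear 50 (y) x 76 mm (x), centred at x = 0, y = +53, 0 and -53 mm. Walls and floor 3 mm thick. Origin: centre of the underside, on the table; z up, x away from the robot within 0.25 rad. stopper_there is in the middle bay; the outer bays are empty.
- tin_there: Round lidded aluminium tin, 52 mm across and 28 mm high, loose, standing already in a bay of tin_tray; not to be moved. Origin: centre of its underside, z up.
- crucible_there: White porcelain crucible, 41 mm across the rim, 33 mm high, loose, standing already in a bay of crucible_tray; not to be moved. Origin: centre of its underside, z up.
- stopper_there: Cream rubber stopper, 31 mm across and 28 mm high, loose, standing already in the middle bay of stopper_tray; not to be moved. Origin: centre of its underside, z up.
- tin: Round lidded aluminium tin to be sorted, 52 mm across the lid (50 mm below it) and 28 mm high, about 35 g, standing upright on the table in front of the trays. Origin: centre of its underside, z up.
- the_crucible: White porcelain crucible to be sorted, an open cup 41 mm across the rim, tapering to 26 mm at the foot, 33 mm high, about 28 g, standing upright on the table; can be gripped across the rim from outside. Origin: centre of its underside, z up.
- stopper_large: Large rubber stopper to be sorted, cream, 31 mm across and 28 mm high, 14 g, standing upright on its wide end on the table. Origin: centre of its underside, z up.
- stopper_small: Small rubber stopper to be sorted, dark red, 25 mm across and 22 mm high, 14 g, standing upright on its wide end on the table. Origin: centre of its underside, z up.

How it is judged:
By the outcome, as a careful person would: the job done as asked, in the order asked, and still so for the second after the job is handed in, with the robot touching nothing.
It also fails if it takes over 90 s, if anything falls off the work surface, if the arm or the gripper's body presses on something with over 40 N, if the wrist force passes 120 N, or if a joint passes its speed limit or range.

### The arm

A 6-joint arm with a two-finger parallel gripper is mounted at the origin on a cart in front of the work surface, level with it; the furniture and walls round the work are solid. World frame = base frame: x ahead of the robot, y to its left, z up, the work surface at z = 0. Lengths are in m, angles in rad, forces in N, time in s.
With the tool pointing down it reaches from about 0.35 to 0.975 m from the base axis. Payload 4.9 kg.
Tool frame: the origin (TCP) lies on the centre line of the jaws, within the pads' length; the fingertips stand manip.tip_reach ahead of it and the grasp point (between the pads) is the TCP (manip.tip_reach is the distance from the TCP to the fingertips, in m); z points along the fingers, y is the line along which they close (so a half turn about z gives the same grasp; the last joint's range is limited). The gripper opens to 85 mm and grips with 20 to 120 N. Pads are 22 mm wide; open, the fingers measure 114 mm over their backs; the gripper's body (76 mm by 85 mm) begins 54 mm behind the grasp point. The pads swing forward as they close: fully open they stand 13 mm farther back than shut.
Start: joints at [-1.28, 0.053, 1.613, -0, 1.476, -0.119], TCP at [0.249, -0.573, 0.25] pointing down, gripper open.
Joint ranges: [-3.01, 3.01], [-1.01, 2.22], [0.06, 2.58], [-1.02, 4.17], [0.09, 2.62], [-3.14, 3.14]. Speed limits (rad/s): [2.57, 2.57, 3.14, 3.14, 3.14, 3.14].

### API

Orientations are given as a unit quaternion [w, x, y, z].
In Python, from plant import manip gives the robot as it stands. The module is installed in compiled form; this text tells all that it offers.
- The arm moves only by the tool move_arm, never from a script. Its argument "rows" is a list of rows, each a list of 7 numbers: the shift along the tool's x, y, z in cm, then the turn, a rotation vector about the tool's x, y, z in degrees, then the opening, from -1 (shut) to 1 (fully open). In form: [[tx, ty, tz, ax, ay, az, jaw], ...]. A call has 1 to 20 rows; each row shifts and turns the commanded pose from where the row before left it, along the tool's axes as they then stand; what a row does not reach is not made up. A row lasts 1/12 s, in which the tool goes at most 41.7 mm and 7.16 degrees, less where a joint would pass 70% of its speed; a pose out of reach is approached as far as the arm can. A call is refused whole if a number of a shift passes 4.17 or a number of a turn 7.16, either way. A call with a gripper value outside its range is refused whole. The fingers move at their own pace and stop on an object; the grip force is fixed at half the most. Time passes only in rows, so rows that do not move let the fingers close. It gives the time, the measured TCP pose, the force, the opening and the grip force at its end, in the units of the state.
- manip.state(): the state, without advancing time (a new reading comes with each control period).
- manip.grab_frame(name): name is "side" or "top" or "wrist"; returns a dict with "img" (480x640x3 uint8, blue, green, red), "mtx" (3x3 intrinsics, pixels), "R" (3x3) and "t" (3): a world point X has camera coordinates R X + t. Camera axes: x right, y down, z forward; pixel columns grow to the right and rows downward; lengths in m; the calibration is good to about 2 mm. A picture is of the moment at which its call begins. There is no depth.
- manip.job_done(): hands the job in; it is judged then, once.
The state is a dict: "time": time; "joint_pos": joint angles; "joint_vel": joint speeds; "joint_efforts": joint torques, N m; "tool_pos": TCP position; "tool_rot": TCP orientation; "contact_force": force on the tool from outside, world axes, zero at the start; "ft_torque": the same for the moment, N m; "gripper_width": opening from 0.0 (shut) to 1.0 (fully open); "grasp_force": force on a finger pad.
Only numpy, scipy, OpenCV 4.12 (cv2) and the standard library are available. Lean on these libraries where they do the work, as an engineer would, in place of code of your own. Each camera call takes 0.05 s, during which the arm holds its last target. There are 200 camera calls.

## Working session

There is one attempt and no reset: what is moved stays moved. The work goes in short steps, Python scripts to look and compute and a tool call to move; the robot and the scene stay as the last step left them, time stands still between calls to the robot, and variables do not carry over. Pictures are saved under pics/ and viewed, at most 14 in all, crops included, and the job is handed in when it is done.

Besides the shell and the picture viewer there is one more tool, called after "Call:" by a JSON object that holds its "fn" and its "kwargs". move_arm: Moves the arm, as the interface text tells. Its arguments: {"type":"object","properties":{"rows":{"type":"array","items":{"type":"array","items":{"type":"number"}}}},"required":["rows"]}

```bash
mkdir -p pics
python3 - <<'E'
from plant import manip
import cv2,numpy as np
print(manip.tip_reach, manip.state())
for n in("top","side","wrist"):
    f=manip.grab_frame(n); cv2.imwrite(f"pics/{n}0.png",f["img"]); np.savez(f"{n}0.npz",**f)
    print(n,f["mtx"].tolist(),(-f["R"].T@f["t"]).round(3),f["R"].round(3).tolist())
E
```

```text
0.019 {'time': 0.0, 'joint_pos': array([-1.27999237e+00,  5.33383642e-02,  1.61434878e+00,  1.57194060e-05,
        1.47603141e+00, -1.18985769e-01]), 'joint_vel': array([ 0.00106373,  0.00101582,  0.00161381,  0.00096277,  0.00013512,
       -0.00073944]), 'joint_efforts': array([ 1.63628611e-03, -3.93694961e+01, -3.70170772e+01, -2.06669046e-05,
        7.14053720e-03,  4.83398452e-06]), 'tool_pos': array([ 0.24884512, -0.57265453,  0.24904175]), 'tool_rot': array([-1.05970193e-03,  9.79081981e-01,  2.03463372e-01, -8.34100574e-05]), 'contact_force': array([-0.19647597,  0.98812263, -0.64966881]), 'ft_torque': array([ 0.00281214, -0.04562158, -0.0179959 ]), 'grasp_force': 0.0, 'gripper_width': 1.001701353968018}
top [[576.936733876449, 0.0, 316.68154835248606], [0.0, 576.936733876449, 234.5251590745191], [0.0, 0.0, 1.0]] [0.262 0.033 1.199] [[-0.149, -0.989, -0.007], [-0.962, 0.146, -0.229], [0.228, -0.027, -0.973]]
side [[512.4071568334276, 0.0, 315.9376844479236], [0.0, 512.4071568334276, 237.88011781908807], [0.0, 0.0, 1.0]] [ 0.509 -0.702  0.632] [[1.0, -0.006, -0.012], [-0.013, -0.638, -0.77], [-0.003, 0.77, -0.638]]
wrist [[366.37076139213093, 0.0, 315.9394554662364], [0.0, 366.37076139213093, 241.92548385299608], [0.0, 0.0, 1.0]] [ 0.317 -0.544  0.373] [[0.398, -0.917, -0.002], [-0.878, -0.382, 0.288], [-0.265, -0.113, -0.957]]
```

View pics/top0.png

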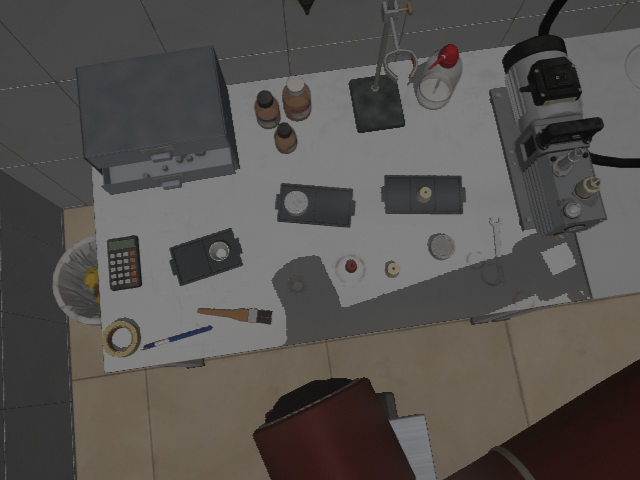

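View pics/side0.png

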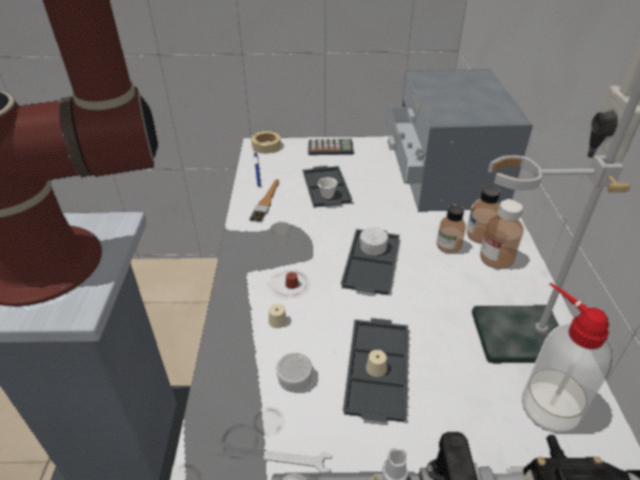

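The top view shows the tin tray at (315,205), crucible tray (206,257) and stopper tray (423,195). The loose things are the tin (441,246), large stopper (393,270), red stopper (351,267) inside a white ring, and the crucible in shadow (297,284). I'll enlarge and brighten both views.

Run:
```python
import cv2,numpy as np
def enh(a,s): 
    a=cv2.resize(a,None,fx=s,fy=s,interpolation=cv2.INTER_CUBIC); return (255*(a/255.)**.6).astype('uint8')
t=np.load("top0.npz")["img"]; s=np.load("side0.npz")["img"]
cv2.imwrite("pics/tc.png",enh(t[165:315,270:470],4)); cv2.imwrite("pics/sc.png",enh(s[205:405,230:430],3))
```

```text
(no output)
```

View pics/tc.png

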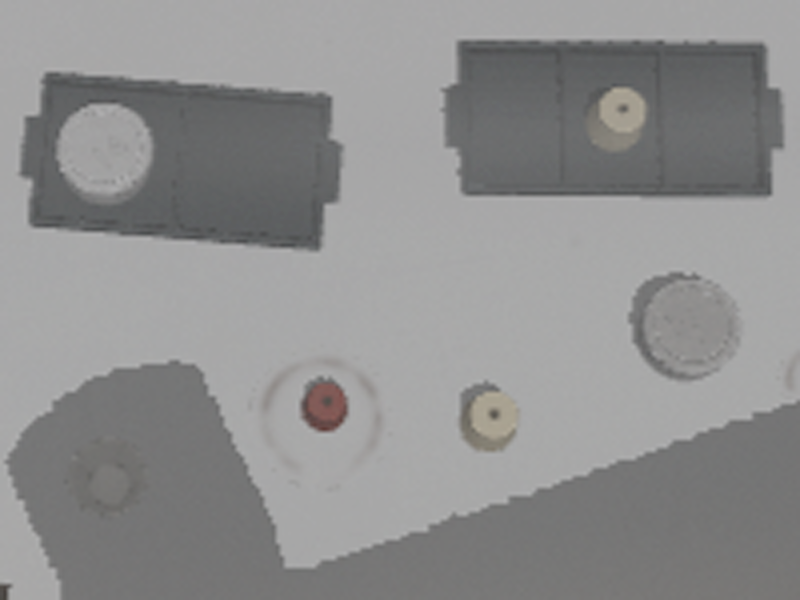

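View pics/sc.png

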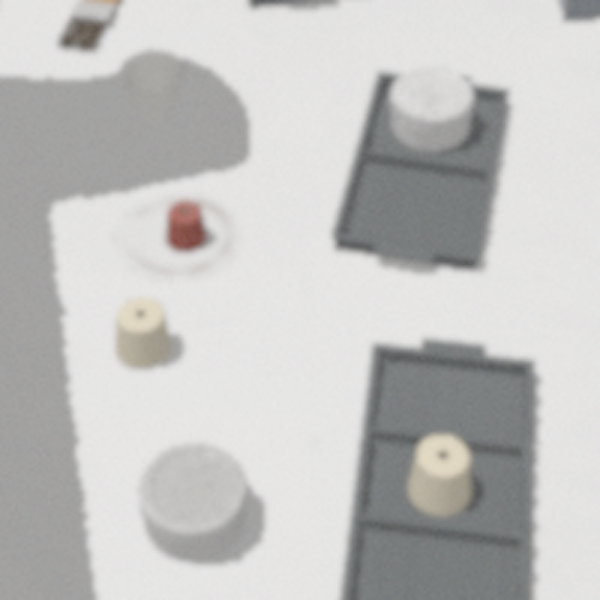

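The red stopper stands within a faint ring (its height will tell whether that's a dish). The crop gives hole and rim centres for triangulation and the tray corners.

```bash
cat > h.py <<'E'
import cv2,numpy as np
def P(f): return f["mtx"]@np.c_[f["R"],f["t"]]
def tri(fa,a,fb,b):
    X=cv2.triangulatePoints(P(fa),P(fb),np.float64(a).reshape(2,1),np.float64(b).reshape(2,1)); return (X[:3]/X[3]).ravel()
def ray(f,p,z):
    d=f["R"].T@np.linalg.solve(f["mtx"],[p[0],p[1],1.]); c=-f["R"].T@f["t"]; return c+d*(z-c[2])/d[2]
def pix(f,X): q=f["mtx"]@(f["R"]@np.array(X)+f["t"]); return q[:2]/q[2]
E
python3 - <<'E'
from h import *
T=dict(np.load("top0.npz"));S=dict(np.load("side0.npz"))
tc=lambda x,y:(x/4+269.6,y/4+164.6); sc=lambda x,y:(x/3+229.7,y/3+204.7)
for n,a,b in [("red",(327,401),(186,210)),("large",(494,413),(141,314)),("tin",(691,324),(194,489)),("cruc",(106,475),(153,73)),("stop_there",(623,108),(443,455)),("tin_there",(104,149),(431,97)),
 ("TT-x+y",(31,225),(380-43,74+166)) if 0 else ("TT+x+y",(46,74),(508,91)),("TT+x-y",(330,95),(483,266)),("TT-x-y",(320,248),(337,240)),("TT-x+y",(31,225),(380,74)),("ST-x+y",(463,193),(375,347)),("ST+x+y",(459,42),(533,362))]:
    X=tri(T,tc(*a),S,sc(*b)); print(n,X.round(4),"res",(pix(T,X)-tc(*a)).round(1),(pix(S,X)-sc(*b)).round(1))
for n,cs,z in [("ST",[(459,42),(765,44),(771,193),(463,193)],.012),("TT",[(46,74),(330,95),(320,248),(31,225)],.012)]:
    Q=np.array([ray(T,tc(*c),z)[:2] for c in cs]);print(n,cv2.minAreaRect(Q.astype('float32')*1000))
# trays by mask
for nm,F in(("top",T),("side",S)):
  hsv=cv2.cvtColor(F["img"],cv2.COLOR_BGR2HSV); m=cv2.inRange(F["img"],(30,30,30),(95,95,95))
  if nm=="top": roi=[(160,220,100,80),(270,175,95,60),(375,165,100,60)]
  else: roi=[(295,160,65,50),(335,220,70,80),(338,310,80,115)]
  for r in roi:
    k=np.zeros_like(m);k[r[1]:r[1]+r[3],r[0]:r[0]+r[2]]=m[r[1]:r[1]+r[3],r[0]:r[0]+r[2]]
    k=cv2.morphologyEx(k,cv2.MORPH_OPEN,np.ones((3,3)))
    c=max(cv2.findContours(k,0,2)[0],key=cv2.contourArea)
    Q=np.array([ray(F,p[0],.010)[:2] for p in c],'float32')*1000
    (cx,cy),sz,an=cv2.minAreaRect(Q);print(nm,r,round(cx,1),round(cy,1),np.round(sz,1),round(an,1))
print([np.round(T["img"][y,x]) for x,y in[(340,210),(400,195),(190,262),(297,284),(280,250)]])
E
```

```text
red [ 0.4636 -0.0616  0.0198] res [-0.1 -0.2] [-0.3  0.1]
large [ 0.4432 -0.1454  0.0243] res [0.  0.1] [ 0.1 -0. ]
tin [ 0.4743 -0.2555  0.0217] res [0.1 0.1] [ 0.3 -0.1]
cruc [0.4406 0.0568 0.0268] res [0.1 0.2] [ 0.3 -0.1]
stop_there [ 0.5938 -0.2417  0.0273] res [0. 0.] [ 0.1 -0. ]
tin_there [0.6139 0.0335 0.0234] res [0.  0.1] [ 0.2 -0.1]
TT+x+y [0.6661 0.0587 0.0065] res [-0.  -0.1] [-0.1  0. ]
TT+x-y [ 0.6325 -0.092   0.0022] res [-0.  -0.1] [-0.2  0. ]
TT-x-y [ 0.5493 -0.0725  0.0045] res [-0.2 -0.5] [-0.9  0.2]
TT-x+y [0.5845 0.0781 0.0059] res [-0.1 -0.4] [-0.6  0.2]
ST-x+y [ 0.567  -0.1533  0.0044] res [-0.1 -0.2] [-0.3  0.1]
ST+x+y [ 0.6502 -0.1659  0.0057] res [0. 0.] [ 0.1 -0. ]
ST ((593.459228515625, -239.7451629638672), (165.17880249023438, 84.67211151123047), 80.90492248535156)
TT ((605.1983642578125, -6.703361511230469), (153.92269897460938, 85.11316680908203), 76.87623596191406)
top (160, 220, 100, 80) 529.5 237.4 [ 87.6 152.6] 10.2
top (270, 175, 95, 60) 606.1 -6.4 [171.9  87.2] 76.4
top (375, 165, 100, 60) 594.6 -239.8 [181.1  85.4] 81.3
side (295, 160, 65, 50) 529.9 229.4 [ 79.9 150.3] 10.1
side (335, 220, 70, 80) 606.4 -15.3 [160.8  82.7] 76.3
side (338, 310, 80, 115) 595.3 -245.0 [176.9  83. ] 80.9
[array([56, 56, 54], dtype=uint8), array([61, 61, 60], dtype=uint8), array([47, 46, 44], dtype=uint8), array([71, 73, 75], dtype=uint8), array([128, 129, 128], dtype=uint8)]
```

Heights agree with the text, with a constant 4–5 mm low bias. The corners and masks agree on the tray poses: yaw about −9°, −12.6° and +10°. Next I turn the tool so that x is world +y and y is world +x, then move over the loose things for a wrist look.

Call:
{"fn": "move_arm", "kwargs": {"rows": [[0,0,0,0,0,-6.65,0.7],[0,0,0,0,0,-6.65,0.7],[0,0,0,0,0,-6.65,0.7],[0,0,0,0,0,-6.65,0.7],[0,0,0,0,0,-6.65,0.7],[0,0,0,0,0,-6.65,0.7],[0,0,0,0,0,-6.65,0.7],[0,0,0,0,0,-6.65,0.7],[0,0,0,0,0,-6.65,0.7],[0,0,0,0,0,-6.65,0.7],[3,2,0,0,0,0,0.7],[3,2,0,0,0,0,0.7],[3,2,0,0,0,0,0.7],[3,2,0,0,0,0,0.7],[3,2,0,0,0,0,0.7],[3,2,0,0,0,0,0.7],[3,2,0,0,0,0,0.7],[3,2,0,0,0,0,0.7],[3,2,0,0,0,0,0.7],[3,2,0,0,0,0,0.7]]}}

```text
time: 1.82
tool_pos: [0.4496, -0.2716, 0.2501]
tool_rot: [-0.0, 0.707, 0.707, -0.0]
contact_force: [-0.3, -0.2, 0.9]
gripper_width: 0.849
grasp_force: 0.0
```

Run:
```python
from plant import manip
import cv2,numpy as np
s=manip.state();print(s["tool_pos"],s["tool_rot"],s["time"],s["contact_force"],s["gripper_width"])
f=manip.grab_frame("wrist"); cv2.imwrite("pics/w1.png",f["img"]); np.savez("w1.npz",**f)
```

```text
[ 0.44962449 -0.27157569  0.25007767] [-6.56889607e-05  7.07300666e-01  7.06912840e-01 -6.68557727e-06] 1.8167 [-0.32868174 -0.15494739  0.89025255] 0.8493944232548541
```

View pics/w1.png

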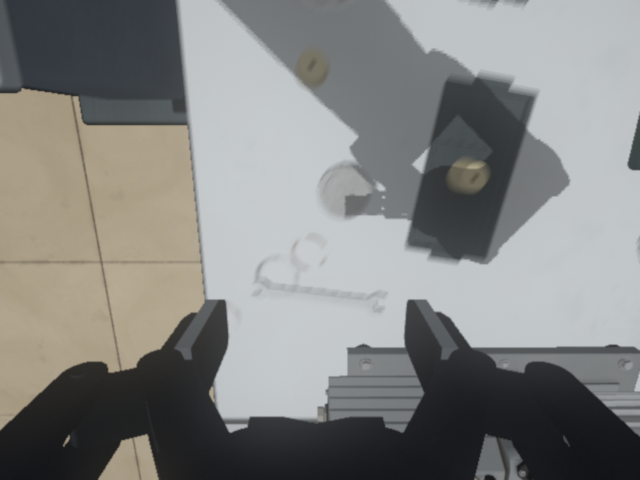

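The wrist view is slightly blurred. It shows the tin lid at (345,190), the large stopper at (312,68) and the stopper tray around (470,170). I'll move 15 cm further in +y for the second view.

Call:
{"fn": "move_arm", "kwargs": {"rows": [[3,0,0,0,0,0,0.7],[3,0,0,0,0,0,0.7],[3,0,0,0,0,0,0.7],[3,0,0,0,0,0,0.7],[3,0,0,0,0,0,0.7],[0,0,0,0,0,0,0.7],[0,0,0,0,0,0,0.7],[0,0,0,0,0,0,0.7]]}}

```text
time: 2.53
tool_pos: [0.4491, -0.1238, 0.2502]
tool_rot: [0.0, 0.707, 0.707, -0.0]
contact_force: [0.4, -0.4, 0.6]
gripper_width: 0.852
grasp_force: 0.0
```

Run:
```python
from plant import manip
import cv2,numpy as np
s=manip.state();print(s["tool_pos"],s["tool_rot"],s["time"],s["contact_force"],s["gripper_width"])
f=manip.grab_frame("wrist"); cv2.imwrite("pics/w2.png",(255*(f["img"]/255.)**.6).astype('uint8')); np.savez("w2.npz",**f)
```

```text
[ 0.44912159 -0.12375221  0.25022034] [ 1.32948336e-04  7.07171680e-01  7.07041824e-01 -2.39023421e-04] 2.5333 [ 0.39825246 -0.40483047  0.58037003] 0.8519434767849503
```

View pics/w2.png

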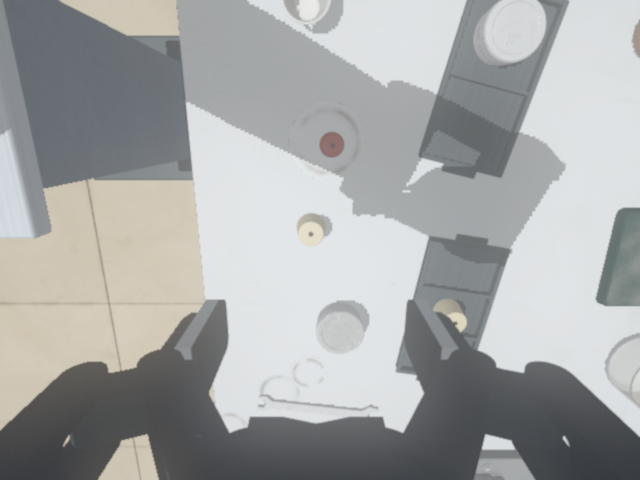

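w2 shows the red hole at (333,144), large stopper hole (311,234), tin lid (341,331), crucible rim cut off at (307,6), and the stopper already in the tray at (455,324). The red stopper stands in a shallow round dish or ring.

Run:
```python
from h import *
T=dict(np.load("top0.npz"));S=dict(np.load("side0.npz"));W=dict(np.load("w2.npz"))
tc=lambda x,y:(x/4+269.6,y/4+164.6); sc=lambda x,y:(x/3+229.7,y/3+204.7)
for n,z,a,b,c in [("red",.022,(327,401),(186,210),(333,144)),("large",.028,(494,413),(141,314),(311,234)),("tin",.028,(691,324),(194,489),(341,331)),("stop_there",.031,(623,108),(443,455),(455,324)),("tin_there",.031,(104,149),(431,97),(516,29))]:
    print(n,"TW",tri(T,tc(*a),W,c).round(4),"SW",tri(S,sc(*b),W,c).round(4),"T ray",ray(T,tc(*a),z)[:2].round(4),"W ray",ray(W,c,z)[:2].round(4))
print("cruc T ray",ray(T,tc(106,475),.033).round(4))
for n,c in [("TT +y... -y-x",(421,158)),("TT -y+x",(500,177)),("ST +y-x",(430,236)),("ST +y+x",(509,247)),("ST -y-x",(398,371))]: print(n,ray(W,c,.012)[:2].round(4))
```

```text
red TW [ 0.4657 -0.0628  0.0055] SW [ 0.4645 -0.0622  0.0207] T ray [ 0.4628 -0.0615] W ray [ 0.465  -0.0621]
large TW [ 0.4432 -0.1453  0.0287] SW [ 0.4436 -0.1476  0.0267] T ray [ 0.4428 -0.1448] W ray [ 0.4443 -0.1471]
tin TW [ 0.4744 -0.2545  0.0264] SW [ 0.4747 -0.2569  0.0236] T ray [ 0.4735 -0.2539] W ray [ 0.4757 -0.2542]
stop_there TW [ 0.59   -0.2383  0.0416] SW [ 0.5937 -0.2444  0.031 ] T ray [ 0.5929 -0.2409] W ray [ 0.5948 -0.2442]
tin_there TW [0.6135 0.0327 0.0293] SW [0.6147 0.0311 0.0265] T ray [0.6119 0.0335] W ray [0.6155 0.0305]
cruc T ray [0.4401 0.0568 0.033 ]
TT +y... -y-x [ 0.5505 -0.0756]
TT -y+x [ 0.6293 -0.0938]
ST +y-x [ 0.5661 -0.1538]
ST +y+x [ 0.649  -0.1656]
ST -y-x [ 0.5437 -0.3156]
```

Large stopper first, at (0.4436, −0.146), with its top at about 27 mm.

Call:
{"fn": "move_arm", "kwargs": {"rows": [[-2.2,-0.55,0,0,0,0,0.25],[0,0,3,0,0,0,0.25],[0,0,3,0,0,0,0.25],[0,0,3,0,0,0,0.25],[0,0,3,0,0,0,0.25],[0,0,3,0,0,0,0.25],[0,0,3,0,0,0,0.25],[0,0,2,0,0,0,0.25],[0,0,1.2,0,0,0,0.25],[0,0,1.2,0,0,0,0.25],[0,0,0,0,0,0,0.25],[0,0,0,0,0,0,-0.6],[0,0,0,0,0,0,-0.6],[0,0,0,0,0,0,-0.6],[0,0,0,0,0,0,-0.6],[0,0,0,0,0,0,-0.6]]}}

```text
time: 3.92
tool_pos: [0.4444, -0.1458, 0.0273]
tool_rot: [0.001, 0.707, 0.707, 0.0]
contact_force: [0.0, 0.7, 1.4]
gripper_width: 0.338
grasp_force: 59.3
```

Gripped (28.7 mm, 59 N). Carrying it to the +53 bay at (0.603, −0.187).

Call:
{"fn": "move_arm", "kwargs": {"rows": [[0,0,-2,0,0,0,-0.6],[0,0,-3,0,0,0,-0.6],[0,0,-3,0,0,0,-0.6],[-0.8,3.2,0,0,0,0,-0.6],[-0.8,3.2,0,0,0,0,-0.6],[-0.8,3.2,0,0,0,0,-0.6],[-0.8,3.2,0,0,0,0,-0.6],[-0.9,3.1,0,0,0,0,-0.6],[0,0,0,0,0,0,-0.6],[0,0,2,0,0,0,-0.6],[0,0,2,0,0,0,-0.6],[0,0,2,0,0,0,-0.6],[0,0,1,0,0,0,-0.6],[0,0,0.3,0,0,0,-0.6],[0,0,0,0,0,0,-0.6],[0,0,0,0,0,0,-0.6]]}}

```text
time: 5.25
tool_pos: [0.6032, -0.1866, 0.0345]
tool_rot: [0.001, 0.707, 0.707, 0.0]
contact_force: [0.2, -0.4, 0.5]
gripper_width: 0.338
grasp_force: 59.4
```

Call:
{"fn": "move_arm", "kwargs": {"rows": [[0,0,0.3,0,0,0,-0.6],[0,0,0,0,0,0,-0.6],[0,0,0,0,0,0,-0.6],[0,0,0,0,0,0,-0.1],[0,0,0,0,0,0,-0.1],[0,0,0,0,0,0,-0.1],[0,0,-1,0,0,0,-0.1],[0,0,-2,0,0,0,-0.1],[0,0,-3,0,0,0,-0.1],[0,0,-3,0,0,0,0],[2.5,-2.8,0,0,0,0,0],[2.5,-2.8,0,0,0,0,0],[2.5,-2.8,0,0,0,0,0],[2.5,-2.8,0,0,0,0,0],[2.5,-2.7,0,0,0,0,0],[0,0,0,0,0,0,0],[0,0,0,0,0,0,0]]}}

```text
time: 6.67
tool_pos: [0.4625, -0.0602, 0.1205]
tool_rot: [0.0, 0.707, 0.708, 0.0]
contact_force: [0.8, -0.1, 0.8]
gripper_width: 0.497
grasp_force: 0.0
```

Run:
```python
from plant import manip
import cv2,numpy as np
f=manip.grab_frame("wrist"); i=(255*(f["img"]/255.)**.6).astype('uint8')
g=manip.grab_frame("side"); np.savez("s3.npz",**g)
j=cv2.resize(g["img"][230:430,225:425],(480,480))
cv2.imwrite("pics/w3.png",cv2.resize(np.hstack([i,j]),(800,343)))
s=manip.state();print(s["tool_pos"],s["gripper_width"])
```

```text
[ 0.4646343  -0.06170633  0.1215476 ] 0.49759237781363547
```

View pics/w3.png

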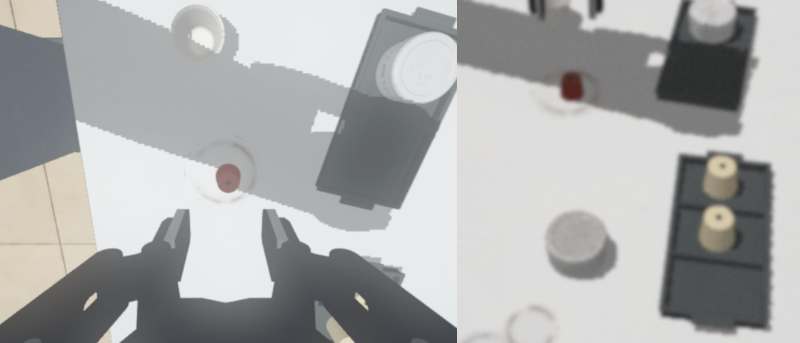

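The large stopper stands upright in the +y bay, and the ring round the red stopper looks like a flat mark. The red hole is at wrist (319,256) and the crucible rim at (276,46). I'll refine both.

Run:
```python
from plant import manip
from h import *
f=manip.grab_frame("wrist");np.savez("w3.npz",**f);T=dict(np.load("top0.npz"));S=dict(np.load("side0.npz"))
b,g,r=[f["img"][...,k].astype(int) for k in range(3)]
m=((r-g>25)&(r-b>25)).astype('uint8'); n,l,st,ce=cv2.connectedComponentsWithStats(m)
i=1+st[1:,4].argmax();print(st[i],ce[i]); h=(319,256)
print("hole",ray(f,h,.022),"body centre@.011",ray(f,ce[i],.011))
sc=lambda x,y:(x/3+229.7,y/3+204.7)
print("SW",tri(S,sc(186,210),f,h),"cruc",tri(S,sc(153,73),f,(276,46)),ray(f,(276,46),.033),"TW",tri(T,(296.1,283.3),f,(276,46)))
```

```text
[299 227  33  39 975] [315.1425641 245.2      ]
hole [ 0.46695144 -0.06571994  0.022     ] body centre@.011 [ 0.46447103 -0.06186616  0.011     ]
SW [ 0.46526482 -0.0652868   0.02357004] cruc [0.44142399 0.05444552 0.02840253] [0.44424241 0.0536176  0.033     ] TW [0.44273243 0.05703675 0.01641157]
```

Call:
{"fn": "move_arm", "kwargs": {"rows": [[-0.15,0.05,2,0,0,0,0],[0,0,3,0,0,0,0],[0,0,2,0,0,0,0],[0,0,1.5,0,0,0,0],[0,0,1.2,0,0,0,0],[0,0,0,0,0,0,0],[0,0,0,0,0,0,-0.7],[0,0,0,0,0,0,-0.7],[0,0,0,0,0,0,-0.7],[0,0,0,0,0,0,-0.7],[0,0,0,0,0,0,-0.7]]}}

```text
time: 7.73
tool_pos: [0.465, -0.0631, 0.0242]
tool_rot: [0.001, 0.707, 0.707, 0.0]
contact_force: [0.4, -0.6, 1.9]
gripper_width: 0.264
grasp_force: 58.9
```

Gripped (22.4 mm). To the −53 bay at (0.587, −0.293).

Call:
{"fn": "move_arm", "kwargs": {"rows": [[0,0,-2,0,0,0,-0.7],[0,0,-3,0,0,0,-0.7],[0,0,-3,0,0,0,-0.7],[-2.9,1.5,0,0,0,0,-0.7],[-2.9,1.5,0,0,0,0,-0.7],[-2.9,1.5,0,0,0,0,-0.7],[-2.9,1.5,0,0,0,0,-0.7],[-2.9,1.5,0,0,0,0,-0.7],[-2.9,1.5,0,0,0,0,-0.7],[-2.9,1.6,0,0,0,0,-0.7],[-2.7,1.6,0,0,0,0,-0.7],[0,0,0,0,0,0,-0.7],[0,0,3,0,0,0,-0.7],[0,0,2,0,0,0,-0.7],[0,0,1.5,0,0,0,-0.7],[0,0,0.5,0,0,0,-0.7],[0,0,0.4,0,0,0,-0.7],[0,0,0,0,0,0,-0.7],[0,0,0,0,0,0,-0.7]]}}

```text
time: 9.32
tool_pos: [0.5868, -0.2931, 0.0306]
tool_rot: [0.001, 0.707, 0.707, 0.0]
contact_force: [0.3, -0.4, 0.2]
gripper_width: 0.26
grasp_force: 58.9
```

Call:
{"fn": "move_arm", "kwargs": {"rows": [[0,0,0.3,0,0,0,-0.7],[0,0,0,0,0,0,-0.7],[0,0,0,0,0,0,-0.7],[0,0,0,0,0,0,-0.15],[0,0,0,0,0,0,-0.15],[0,0,0,0,0,0,-0.15],[0,0,-1,0,0,0,-0.15],[0,0,-2,0,0,0,-0.15],[0,0,-3,0,0,0,-0.15],[0,0,-3,0,0,0,0.7],[0.95,-2.8,0,0,0,0,0.7],[0.95,-2.8,0,0,0,0,0.7],[0.95,-2.8,0,0,0,0,0.7],[0.9,-2.8,0,0,0,0,0.7],[0,0,0,0,0,0,0.7],[0,0,0,0,0,0,0.7],[0,0,0,0,0,0,0.7]]}}

```text
time: 10.73
tool_pos: [0.4749, -0.2558, 0.1174]
tool_rot: [0.001, 0.707, 0.707, 0.0]
contact_force: [-1.0, 0.1, 0.8]
gripper_width: 0.847
grasp_force: 0.0
```

Run:
```python
from plant import manip
import cv2,numpy as np
f=manip.grab_frame("wrist"); np.savez("w4.npz",**f);i=(255*(f["img"]/255.)**.6).astype('uint8')
g=manip.grab_frame("side"); np.savez("s4.npz",**g)
j=cv2.resize(g["img"][230:430,225:425],(480,480))
cv2.imwrite("pics/w4.png",cv2.resize(np.hstack([i,j]),(800,343)))
s=manip.state();print(s["tool_pos"],s["gripper_width"])
```

```text
[ 0.47538825 -0.2560488   0.11734144] 0.8507018265060682
```

View pics/w4.png

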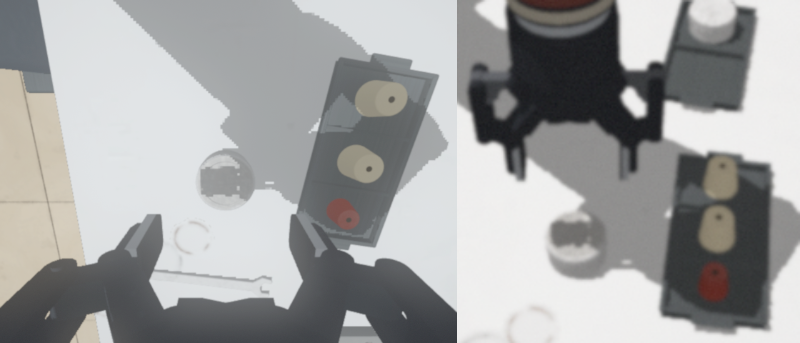

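Both stoppers are upright in their own bays. The tin lid sits at wrist (316,251), centred under the gripper. Descending to grip it.

Call:
{"fn": "move_arm", "kwargs": {"rows": [[0,0,2,0,0,0,0.7],[0,0,3,0,0,0,0.7],[0,0,2,0,0,0,0.7],[0,0,1,0,0,0,0.7],[0,0,0.7,0,0,0,0.7],[0,0,0,0,0,0,0.7],[0,0,0,0,0,0,0],[0,0,0,0,0,0,0],[0,0,0,0,0,0,0],[0,0,0,0,0,0,0],[0,0,0,0,0,0,0]]}}

```text
time: 11.75
tool_pos: [0.4756, -0.2563, 0.0314]
tool_rot: [0.002, 0.707, 0.707, 0.0]
contact_force: [0.8, 0.8, 6.4]
gripper_width: 0.579
grasp_force: 62.5
```

Call:
{"fn": "move_arm", "kwargs": {"rows": [[0,0,-2,0,0,0,0],[0,0,-3,0,0,0,0],[0,0,-3,0,0,0,0],[2.7,1.5,0,0,0,0,0],[2.7,1.5,0,0,0,0,0],[2.7,1.5,0,0,0,0,0],[2.7,1.5,0,0,0,0,0],[2.6,1.5,0,0,0,0,0],[2.6,1.5,0,0,0,0,0],[2.6,1.6,0,0,0,0,0],[2.6,1.6,0,0,0,0,0],[0,0,0,0,0,0,0],[0,0,3,0,0,0,0],[0,0,2,0,0,0,0],[0,0,1.5,0,0,0,0],[0,0,0.5,0,0,0,0],[0,0,0.3,0,0,0,0],[0,0,0,0,0,0,0],[0,0,0,0,0,0,0]]}}

```text
time: 13.33
tool_pos: [0.5969, -0.0438, 0.0374]
tool_rot: [0.001, 0.707, 0.707, 0.0]
contact_force: [-0.1, 0.2, -0.4]
gripper_width: 0.574
grasp_force: 62.2
```

Call:
{"fn": "move_arm", "kwargs": {"rows": [[0,0,0.25,0,0,0,0],[0,0,0,0,0,0,0],[0,0,0,0,0,0,0],[0,0,0,0,0,0,0.55],[0,0,0,0,0,0,0.55],[0,0,0,0,0,0,0.55],[0,0,-1,0,0,0,0.55],[0,0,-2,0,0,0,0.55],[0,0,-3,0,0,0,0.55],[0,0,-3,0,0,0,0.55],[2,-3.1,0,0,0,0,0.55],[2,-3.1,0,0,0,0,0.55],[2,-3.1,0,0,0,0,0.55],[2,-3.1,0,0,0,0,0.55],[1.9,-3.1,0,0,0,0,0.55],[0,0,0,0,0,0,0.55],[0,0,0,0,0,0,0.55],[0,0,0,0,0,0,0.55]]}}

```text
time: 14.83
tool_pos: [0.442, 0.0557, 0.1249]
tool_rot: [0.001, 0.707, 0.707, 0.001]
contact_force: [1.2, 0.0, 0.2]
gripper_width: 0.775
grasp_force: 0.0
```

Run:
```python
from plant import manip
import cv2,numpy as np
f=manip.grab_frame("wrist"); np.savez("w5.npz",**f);i=(255*(f["img"]/255.)**.6).astype('uint8')
g=manip.grab_frame("side"); np.savez("s5.npz",**g)
j=cv2.resize(g["img"][150:310,265:425],(480,480))
cv2.imwrite("pics/w5.png",cv2.resize(np.hstack([i,j]),(800,343)))
s=manip.state();print(s["tool_pos"],s["gripper_width"])
```

```text
[0.44252227 0.05525555 0.12482824] 0.7728340699947632
```

View pics/w5.png

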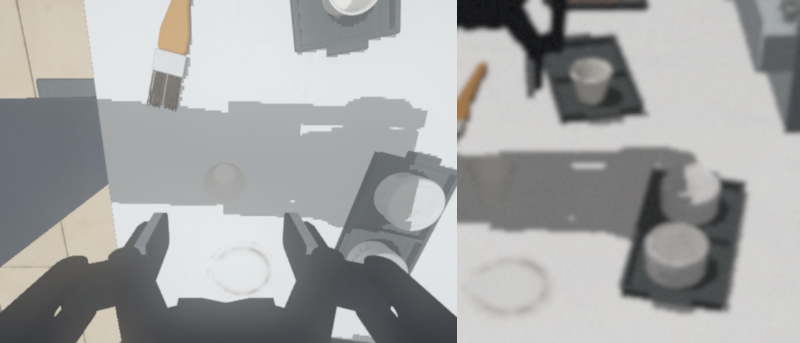

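The tin stands upright in the −37.5 bay. The crucible rim centre is at wrist (315,252), again centred between the jaws. Descending.

Call:
{"fn": "move_arm", "kwargs": {"rows": [[0,0,2,0,0,0,0.55],[0,0,3,0,0,0,0.55],[0,0,2,0,0,0,0.55],[0,0,1.3,0,0,0,0.55],[0,0,0.9,0,0,0,0.55],[0,0,0,0,0,0,0.55],[0,0,0,0,0,0,-0.3],[0,0,0,0,0,0,-0.3],[0,0,0,0,0,0,-0.3],[0,0,0,0,0,0,-0.3],[0,0,0,0,0,0,-0.3]]}}

```text
time: 15.85
tool_pos: [0.4425, 0.0556, 0.0334]
tool_rot: [0.001, 0.707, 0.707, 0.001]
contact_force: [-1.0, 0.4, 5.6]
gripper_width: 0.429
grasp_force: 59.6
```

Run:
```python
from plant import manip
from h import *
T=dict(np.load("top0.npz"))
f=dict(np.load("w5.npz")); print("TT check",ray(f,(315,252),.033))
g=manip.grab_frame("top");np.savez("t6.npz",**g)
# crucible tray corners in top via mask
m=cv2.inRange(T["img"],(25,25,25),(100,100,100));k=np.zeros_like(m);k[220:300,160:260]=m[220:300,160:260]
c=max(cv2.findContours(cv2.morphologyEx(k,cv2.MORPH_CLOSE,np.ones((5,5))),0,2)[0],key=cv2.contourArea)
# erode away lips
k[:]=0;cv2.drawContours(k,[c],-1,255,-1);k=cv2.morphologyEx(k,cv2.MORPH_OPEN,np.ones((27,27)))
cv2.imwrite("pics/ct.png",np.hstack([cv2.resize(T["img"][215:305,155:265],None,fx=3.5,fy=3.5),cv2.resize(g["img"][215:305,155:265],None,fx=3.5,fy=3.5)]))
```

```text
TT check [0.44170855 0.05693997 0.033     ]
```

View pics/ct.png

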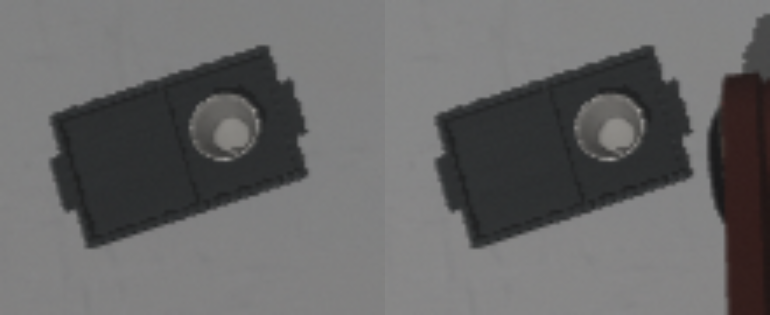

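Grip at 36.5 mm, just under the rim. The tray corners in the crop are (50,118), (267,46), (307,176) and (92,246). I'll cast them to get the empty-bay centre.

Run:
```python
from h import *
T=dict(np.load("top0.npz"))
Q=np.array([ray(T,(x/3.5+154.6,y/3.5+214.6),.012)[:2] for x,y in [(50,118),(267,46),(307,176),(92,246)]])
c=Q.mean(0);yd=(Q[0]+Q[3]-Q[1]-Q[2])/2;L=np.linalg.norm(yd);yd/=L
print(Q.round(4),c,L,np.degrees(np.arctan2(-yd[0],yd[1])),"bay",c+.0325*yd,"cruc_there",ray(T,(224/3.5+154.6,126/3.5+214.6),.036)[:2],c-.0325*yd)
```

```text
[[0.557  0.3116]
 [0.5817 0.1773]
 [0.4987 0.1628]
 [0.476  0.294 ]] [0.5283547  0.23641494] 0.13480516969401768 10.113281543588453 bay [0.52264786 0.26840997] cruc_there [0.53086291 0.20497765] [0.53406153 0.20441991]
```

Call:
{"fn": "move_arm", "kwargs": {"rows": [[0,0,-1,0,0,0,-0.3],[0,0,-2,0,0,0,-0.3],[0,0,-3,0,0,0,-0.3],[0,0,-2,0,0,0,-0.3],[2.6,1,0,0,0,0,-0.3],[2.6,1,0,0,0,0,-0.3],[2.6,1,0,0,0,0,-0.3],[2.6,1,0,0,0,0,-0.3],[2.7,1,0,0,0,0,-0.3],[2.7,1,0,0,0,0,-0.3],[2.7,1,0,0,0,0,-0.3],[2.6,1,0,0,0,0,-0.3],[0,0,0,0,0,0,-0.3],[0,0,0,0,0,0,-0.3]]}}

```text
time: 17.07
tool_pos: [0.5214, 0.2677, 0.1124]
tool_rot: [0.0, 0.706, 0.708, 0.0]
contact_force: [-0.5, -0.9, -0.2]
gripper_width: 0.432
grasp_force: 60.1
```

Run:
```python
from plant import manip
import cv2,numpy as np
f=manip.grab_frame("wrist"); i=(255*(f["img"]/255.)**.6).astype('uint8')
g=manip.grab_frame("side"); j=cv2.resize(g["img"][60:220,250:410],(480,480))
cv2.imwrite("pics/w7.png",cv2.resize(np.hstack([i,j]),(800,343)))
s=manip.state();print(s["tool_pos"],s["gripper_width"])
```

```text
[0.52090263 0.26616059 0.11190259] 0.42780052745224734
```

View pics/w7.png

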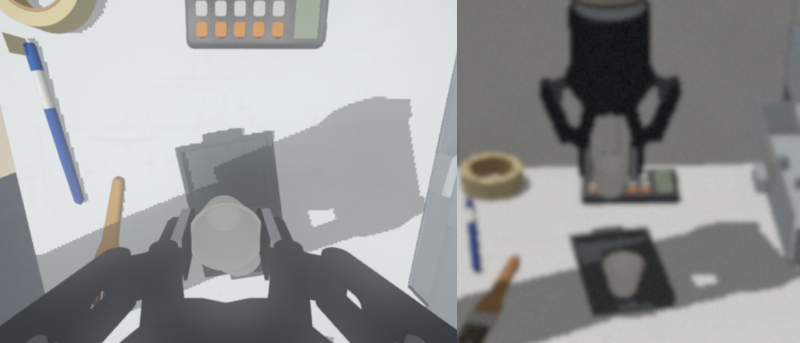

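The crucible is held over the empty bay. I'll zoom in to check that it hangs upright.

Run:
```python
from plant import manip
import cv2,numpy as np
G=lambda a:(255*(a/255.)**.5).astype('uint8')
f=manip.grab_frame("wrist");g=manip.grab_frame("side")
cv2.imwrite("pics/w8.png",np.hstack([cv2.resize(G(f["img"][240:400,230:410]),(450,400),interpolation=2),cv2.resize(G(g["img"][85:165,275:345]),(350,400),interpolation=2)]))
```

```text
(no output)
```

View pics/w8.png

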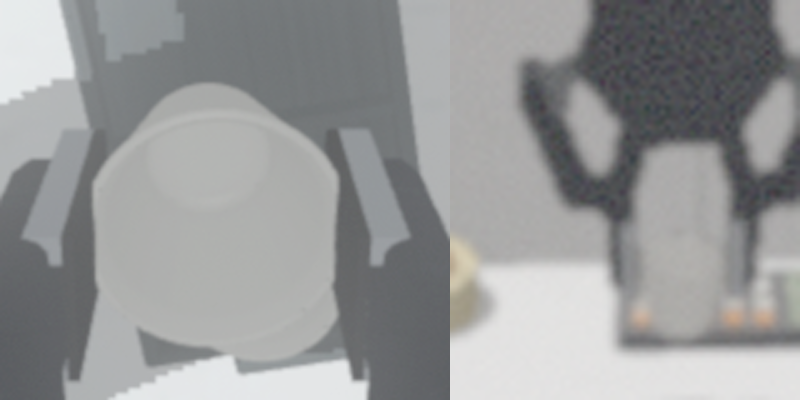

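The rim ring looks level and the cup is upright between the pads. Lowering into the bay.

Call:
{"fn": "move_arm", "kwargs": {"rows": [[0.1,0.1,2,0,0,0,-0.3],[0,0,2,0,0,0,-0.3],[0,0,2,0,0,0,-0.3],[0,0,1,0,0,0,-0.3],[0,0,0.2,0,0,0,-0.3],[0,0,0,0,0,0,-0.3],[0,0,0,0,0,0,-0.3]]}}

```text
time: 17.85
tool_pos: [0.5231, 0.2676, 0.041]
tool_rot: [0.0, 0.707, 0.707, 0.001]
contact_force: [-0.6, 0.3, -1.0]
gripper_width: 0.429
grasp_force: 60.1
```

Call:
{"fn": "move_arm", "kwargs": {"rows": [[0,0,0.2,0,0,0,-0.3],[0,0,0.15,0,0,0,-0.3],[0,0,0,0,0,0,-0.3],[0,0,0,0,0,0,-0.3]]}}

```text
time: 18.18
tool_pos: [0.5225, 0.2678, 0.0367]
tool_rot: [0.0, 0.707, 0.707, 0.0]
contact_force: [-0.3, 0.6, -0.4]
gripper_width: 0.428
grasp_force: 60.1
```

Call:
{"fn": "move_arm", "kwargs": {"rows": [[0,0,0.05,0,0,0,-0.3],[0,0,0,0,0,0,0.1],[0,0,0,0,0,0,0.4],[0,0,0,0,0,0,0.4],[0,0,0,0,0,0,0.4],[0,0,-1,0,0,0,0.4],[0,0,-2,0,0,0,0.4],[0,0,-3,0,0,0,0.4],[0,0,-4,0,0,0,0.4],[0,0,-4,0,0,0,0.4],[-2,-3,0,0,0,0,0.4],[-2,-3,0,0,0,0,0.4],[-2,-3,0,0,0,0,0.4],[-2,-3,0,0,0,0,0.4],[0,0,0,0,0,0,0.4],[0,0,0,0,0,0,0.4],[0,0,0,0,0,0,0.4]]}}

```text
time: 19.6
tool_pos: [0.4029, 0.1879, 0.1769]
tool_rot: [0.001, 0.707, 0.707, 0.001]
contact_force: [-0.3, -0.0, -0.9]
gripper_width: 0.701
grasp_force: 0.0
```

Run:
```python
from plant import manip
import cv2,numpy as np
G=lambda a:(255*(a/255.)**.6).astype('uint8')
f=manip.grab_frame("top");g=manip.grab_frame("side")
cv2.imwrite("pics/w9.png",np.hstack([cv2.resize(G(f["img"][160:310,160:480]),(480,225),interpolation=2),cv2.resize(G(g["img"][150:430,260:460]),(161,225),interpolation=2)]) if 0 else np.vstack([cv2.resize(G(f["img"][165:305,160:480]),(800,350),interpolation=2),np.hstack([cv2.resize(G(g["img"][150:216,290:370]),(300,248),interpolation=2),cv2.resize(np.ascontiguousarray(np.rot90(G(g["img"][220:430,335:415]))),(500,248),interpolation=2)])]))
```

View pics/w9.png

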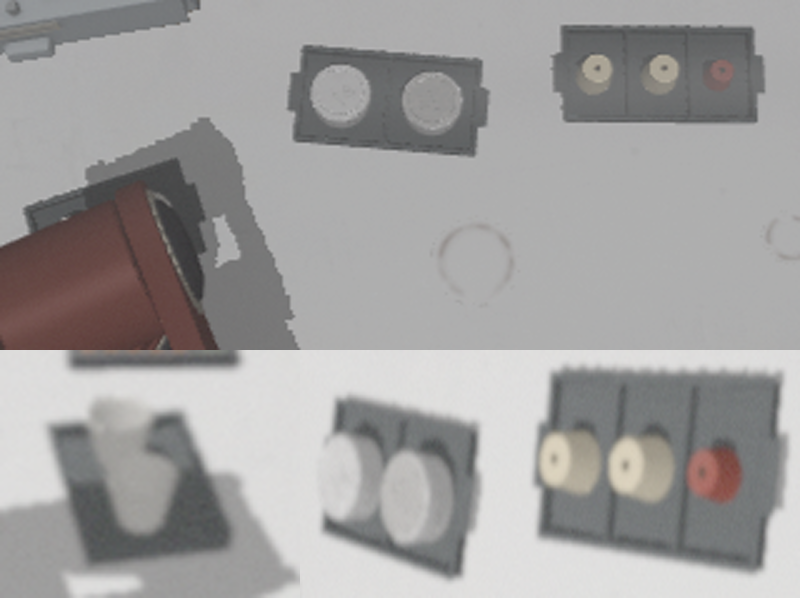

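The tins and stoppers stand centred in their bays, but the arm hides the crucible. I'll move aside for a clear check.

Call:
{"fn": "move_arm", "kwargs": {"rows": [[-4,0,0,0,0,0,0.4],[-4,0,0,0,0,0,0.4],[-4,0,0,0,0,0,0.4],[-4,0,0,0,0,0,0.4],[-4,0,0,0,0,0,0.4],[-4,0,0,0,0,0,0.4],[-4,0,0,0,0,0,0.4],[-4,0,0,0,0,0,0.4],[0,0,0,0,0,0,0.4],[0,0,0,0,0,0,0.4],[0,0,0,0,0,0,0.4]]}}

```text
time: 20.62
tool_pos: [0.4028, -0.1324, 0.1759]
tool_rot: [-0.0, 0.707, 0.707, 0.0]
contact_force: [-0.2, -0.4, -0.1]
gripper_width: 0.701
grasp_force: 0.0
```

Run:
```python
from plant import manip
import cv2,numpy as np
G=lambda a:(255*(a/255.)**.6).astype('uint8')
f=manip.grab_frame("top");g=manip.grab_frame("side")
cv2.imwrite("pics/w10.png",np.hstack([cv2.resize(G(f["img"][215:305,155:265]),(440,360),interpolation=2),cv2.resize(G(g["img"][150:216,290:370]),(360,360),interpolation=2)]))
s=manip.state();print(s["tool_pos"],s["contact_force"])
```

```text
[ 0.40262502 -0.13135263  0.17571349] [ 0.3464307   0.02575773 -0.27134961]
```

View pics/w10.png

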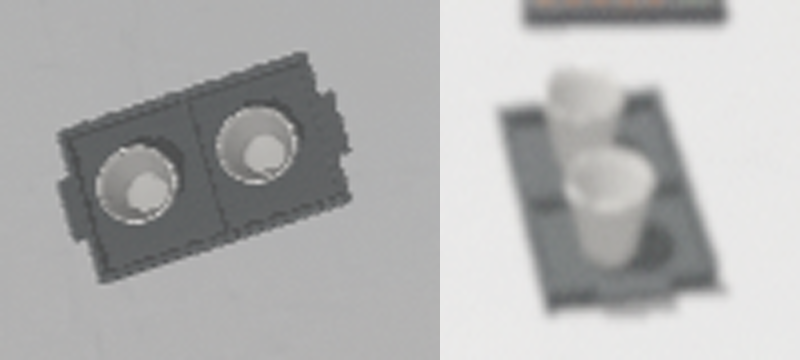

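Both crucibles stand upright, one to a bay. The sorted one is at crop (137,183), well inside its bay. Handing in.

```bash
python3 -c "
from plant import manip
print(manip.job_done())"
```

```text
the job is handed in; nothing more can be done
None
```

I sorted all four things: the tin, the crucible and both stoppers each stand upright in an empty bay of their own tray, and the job was handed in at about 21 s of the 90 s, with no verdict shown.

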